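# Find the heavy side of a flywheel on the balancing stand

## Robot

A 7-joint arm with a two-finger parallel gripper is mounted at the origin on a cart in front of the work surface, level with it; the furniture and walls round the work are solid. World frame = base frame: x ahead of the robot, y to its left, z up, the work surface at z = 0. Lengths are in m, angles in rad, forces in N, time in s.
With the tool pointing down it reaches from about 0.4 to 0.875 m from the base axis. Payload 19.3 kg.
Tool frame: the origin (TCP) lies midway between the tips of the shut fingers; the grasp point (between the pads) lies 19 mm behind it; x points along the fingers, y is the direction in which the jaws open and shut, and the axes are right-handed (so a half turn about x gives the same grasp; the last joint's range is limited). The gripper opens to 85 mm and grips with 20 to 120 N. Pads are 22 mm wide; open, the fingers measure 114 mm over their backs; the gripper's body (76 mm by 85 mm) begins 54 mm behind the grasp point. The pads swing forward as they close: fully open they stand 13 mm farther back than shut.
Start: joints at [1.218, 0.521, -0.036, 1.599, 0.021, 1.021, -0.113], TCP at [0.174, -0.6, 0.231] pointing down, gripper open.
Joint ranges: [-2.91, 2.91], [-0.3, 2.13], [-1.5, 1.42], [0.17, 2.43], [-1.26, 4.41], [0.16, 1.93], [-2.52, 2.52]. Speed limits (rad/s): [1.89, 1.89, 2.39, 2.39, 3.01, 3.01, 3.01].

## Interface

Orientations are given as [roll, pitch, yaw] about the fixed x, y, z axes, in that order (R = Rz(yaw) Ry(pitch) Rx(roll)).
In Python, from workcell import bot gives the robot as it stands. The module is installed in compiled form; this text tells all that it offers.
- The arm moves only by the tool servo_tool, never from a script. Its argument "targets" is a list of rows, each an object of numbers: "x", "y", "z": the shift along the tool's x, y, z as a fraction of full scale; "wx", "wy", "wz": the turn, a rotation vector about the tool's x, y, z as a fraction of full scale. A call has 1 to 12 rows; each row is the pose to reach, as a shift and turn from the pose measured when the call began, along the tool's axes at that moment, turning the shorter way round; what a row does not reach only later rows make up. Full scale, the value 1, is 40 cm for a shift and 360 degrees for a turn. A row lasts 1/8 s, in which the tool goes at most 62.5 mm and 10.7 degrees, less where a joint would pass 70% of its speed; a pose out of reach is approached as far as the arm can. A call with a number of a shift or a turn outside -1 to 1 is refused whole. A call with a gripper value outside its range is refused whole. "grip" is the gripper command: -1 is shut, 1 is fully open, values between are in proportion, set as the call begins (left out, the last holds). The fingers move at their own pace and stop on an object; "squeeze" is the grip in N (left out, the last holds). Time passes only in rows, so rows that repeat a pose let the fingers close. It gives the time, the measured TCP pose, the force and the opening at its end, in the units of the state.
- bot.observe(): the state, without advancing time (a new reading comes with each control period).
- bot.grab_frame(name): name is "scene" or "top" or "wrist"; returns (picture, depth): 384x512x3 uint8, red, green, blue; 384x512 float32, m along the optical axis (not along the pixel's ray), 0 where there is no reading.
- bot.get_calibration(name): a dict with "intrinsics" (3x3 intrinsics, pixels), "k1" (the pictures are not rectified: a ray, as slopes to the right and down, at radius r is drawn at 1 + k1 r^2 times it, then the intrinsics apply), "R" (3x3) and "t" (3): a world point X has camera coordinates R X + t. Camera axes: x right, y down, z forward; pixel columns grow to the right and rows downward; lengths in m; the calibration is good to about 2 mm. A picture is of the moment at which its call begins: read the wrist's pose just before it. get_calibration takes no time and is no camera call; for the wrist camera it gives the pose at the moment of the call.
- bot.job_done(): hands the job in, once; it reports no verdict.
Trained networks look in the newest picture that a camera, given by its name, has taken for a name from the list of things; names that differ only in an ending like _2 or _b are one class to them, and where a whole thing is asked for, a point or a joint stands for the part that bears it (a point fixed in the world has none). Each returns a list of dicts, best first, with "confidence" (0 to 1); they miss things now and then, are a little off and sometimes report something else, mostly with a low value. They report only what shows in the picture. A call takes as long as a camera call.
- bot.trace(camera, target): "mask" (384x512 bool, what is visible of it) and "pixel" ([column, row] in pixels, amid what is visible of it).
The state is a dict: "clock": time; "qpos": joint angles; "qd": joint speeds; "joint_efforts": joint torques, N m; "position": TCP position; "tool_rot": TCP orientation; "force": force on the tool from outside, world axes, zero at the start; "moment": the same for the moment, N m; "grip_width": finger opening in m.
Only numpy, scipy, OpenCV 4.12 (cv2) and the standard library are available. Lean on these libraries where they do the work, as an engineer would, in place of code of your own. Each camera call takes 0.05 s, during which the arm holds its last target. There are 200 camera calls.

## Task

The small flywheel on the balancing stand has a heavy side that cannot be seen. Swing the stiff stop arm back off its rim, by 45 degrees or more, so that it stays clear; then turn the flywheel well round by hand, let go and see where it rolls to rest, to find which side is heavy: bearing drag stops it a little short on whichever side it rolls in from, so the true place lies half-way between its rests from the two sides. Finish while holding the wheel by its rim in the gripper, heavy side straight down (within about 10 degrees) for it to be marked there, and do not push the other things on the bench about.

Things in the scene. Friction and masses are not known exactly. Their poses are not given: they have to be found in the camera images.
- axle (a point): Centre of the flywheel on its axle, 135 mm above the bench; fixed to the green stand (base 150 x 270 x 16 mm), does not turn with the wheel. Its x axis runs along the axle away from the robot (stand's yaw up to 0.35 rad), y to the left in the wheel's plane, z up. The wheel runs on rollers on two trestles at x = -47 and +47 mm, no higher than the axle; the arbor ends at x = -65 and +65 mm.
- flywheel (a joint): Wheel angle (rad): 0 with the timing mark up, grows clockwise seen from the robot (top moves to -y of axle), turns endlessly. Freed, it rolls slowly (under 2.5 rad/s, about 3 s) and stops when its heavy side is 0.2 to 0.4 rad from straight down, equally far from either side; nearer than that to straight up or down it stays put. Turning it takes under 3 N. Heavy side: different each time.
- mark (a point): Timing mark: a white painted radial stripe 7 x 21 mm on both faces of the rim and across its edge; this point lies mid-way through the rim, 62.5 mm from the axle. It tells the wheel's angle but nothing of the heavy side.
- stop_arm (a joint): Lean of the stop arm (rad): 0 at the start, upright, its rubber foot pressed on the left (+y) side of the rim so that the wheel cannot turn; grows as the arm swings outward (+y), away from the wheel, to its stop at 1.25. The pivot is stiff: the arm stays where it is left and takes 3 to 4 N at the handle.
- stop_handle (a point): Centre of the stop arm's black T-handle, a bar 20 mm in diameter and 30 mm long parallel to the axle, on top of the arm, 235 mm above the bench at the start; can be pinched by its two end faces. It swings round the pivot with the arm, 161 mm from it.
- stop_pivot (a point): centre of the stop arm's pivot on the stand, 75 mm above the bench, 140 mm to the left (+y) of the axle; the pivot's axis is parallel to the axle
- rim_top (a point): Highest point of the rim, 75 mm above the axle, fixed to the stand, axes as axle. The wheel is a dark steel disc 150 mm in diameter; its flat rim (radius 50 to 75 mm) is 24 mm thick along the axle and can be pinched across its two faces anywhere near the top; nothing stands within 60 mm of it there.

How it is judged:
By the outcome, as a careful person would: the job done as asked, in the order asked, and still so for the second after the job is handed in, while the arm keeps its last pose, push and grip.
It also fails if it takes over 67 s, if anything falls off the work surface, if the arm or the gripper's body presses on something with over 40 N, if the wrist force passes 120 N, or if a joint passes its speed limit or range.

## Working session

There is one attempt and no reset: what is moved stays moved. The work goes in short steps, Python scripts to look and compute and a tool call to move; the robot and the scene stay as the last step left them, time stands still between calls to the robot, and variables do not carry over. Pictures are saved under pics/ and viewed, on a budget of 10 in all, crops included, one or two more only if the job needs it, and the job is handed in when it is done.

Besides the shell and the picture viewer there is one more tool, called after "Emit:" by a JSON object that holds its "api" and its "payload". servo_tool: Moves the arm, as the interface text tells. Shift numbers are shares of 40 cm and turn numbers shares of 360 degrees, none past 1 either way. Its arguments: {"type":"object","properties":{"targets":{"type":"array"},"grip":{"type":"number"},"squeeze":{"type":"number"}},"required":["targets"]}

```bash
mkdir -p pics; cat > h.py <<'E'
import numpy as np, cv2
from workcell import bot
from scipy.spatial.transform import Rotation as Ro
def rays(name,uv,cal=None):
    c=cal or bot.get_calibration(name);K=np.array(c["intrinsics"],float)
    d=np.array([c["k1"],0,0,0],float)
    p=cv2.undistortPoints(np.array(uv,float).reshape(-1,1,2),K,d).reshape(-1,2)
    return np.c_[p,np.ones(len(p))],np.array(c["R"]),np.array(c["t"])
def w(name,uv,depth,cal=None):
    r,R,t=rays(name,uv,cal); return (r*np.array(depth).reshape(-1,1)-t)@R
def proj(name,X,cal=None):
    c=cal or bot.get_calibration(name)
    return cv2.projectPoints(np.array(X,float).reshape(-1,1,3),cv2.Rodrigues(np.array(c["R"]))[0],np.array(c["t"],float),np.array(c["intrinsics"],float),np.array([c["k1"],0,0,0],float))[0].reshape(-1,2)
def save(n,im): cv2.imwrite(f"pics/{n}.png",im[...,::-1])
E
python3 - <<'E'
from h import *
ims=[]
for n in["scene","top"]:
    im,d=bot.grab_frame(n);ims.append(im)
    c=bot.get_calibration(n);print(n,-np.array(c["R"]).T@c["t"])
    for t in["flywheel","mark","stop_handle","stop_arm","axle"]:
        for r in bot.trace(n,t)[:2]:
            m=r["mask"]&(d>0);v,u=np.nonzero(m)
            if len(u): 
                P=w(n,np.c_[u,v],d[m]);print(t,round(r["confidence"],2),r["pixel"],len(u),np.median(P,0).round(3),P.min(0).round(3),P.max(0).round(3))
s=np.vstack(ims);save("a",cv2.resize(np.hstack(ims),(800,300)))
save("a",np.hstack(ims)[:, :] if 0 else cv2.resize(np.hstack(ims),(800,300)))
print(bot.observe())
E
```

```text
scene [0.21651875 0.44697328 0.77432822]
flywheel 0.63 [287.2, 179.4] 1327 [ 0.492 -0.204  0.15 ] [ 0.436 -0.447 -0.001] [ 0.642 -0.139  0.212]
mark 0.84 [287.3, 180.8] 1221 [ 0.492 -0.203  0.152] [ 0.436 -0.499  0.001] [ 0.603 -0.14   0.212]
mark 0.16 [276.2, 214.7] 5077 [ 0.49  -0.16   0.025] [ 0.424 -0.447 -0.001] [ 0.633 -0.045  0.246]
stop_handle 0.64 [261.2, 199.6] 421 [ 0.501 -0.084  0.167] [ 0.487 -0.349 -0.004] [ 0.641 -0.065  0.246]
stop_arm 0.91 [262.4, 199.0] 417 [ 0.501 -0.084  0.159] [ 0.487 -0.243  0.015] [ 0.566 -0.065  0.246]
axle 0.82 [280.0, 211.3] 5285 [ 0.49  -0.16   0.023] [ 0.424 -0.5   -0.004] [ 0.641 -0.045  0.246]
top [ 0.38297541 -0.07420189  1.02715959]
flywheel 0.6 [303.8, 211.2] 1068 [ 0.494 -0.213  0.18 ] [ 0.438 -0.322 -0.002] [ 0.559 -0.141  0.212]
mark 0.79 [301.3, 215.7] 1212 [ 0.495 -0.213  0.172] [ 0.435 -0.322 -0.002] [ 0.588 -0.139  0.212]
stop_handle 0.74 [251.5, 211.9] 233 [ 0.501 -0.09   0.233] [ 0.488 -0.145  0.011] [ 0.525 -0.064  0.245]
stop_arm 0.82 [252.2, 211.2] 220 [ 0.501 -0.09   0.235] [ 0.488 -0.139  0.02 ] [ 0.519 -0.064  0.245]
ax
[... 187 characters left out ...]
 0.245]
{'clock': 0.6, 'qpos': array([ 1.21778906,  0.52138011, -0.03631353,  1.59952244,  0.02120046,
        1.02109831, -0.11279757]), 'qd': array([ 7.64603104e-05,  1.02908297e-04,  1.06196448e-03, -8.01508708e-04,
       -2.39959642e-03, -8.38080013e-04, -5.05959750e-04]), 'joint_efforts': array([-2.24710835e-03, -9.26521683e+01,  1.97605424e+00, -3.70155466e+01,
        1.77918311e-02,  2.04817588e-03, -4.46977197e-05]), 'position': array([ 0.17438565, -0.6001596 ,  0.23129498]), 'tool_rot': array([-1.76373396,  1.57077199,  1.66063784]), 'force': array([-0.13006919, -0.64007587,  0.12808677]), 'moment': array([ 0.04208078,  0.01174722, -0.01942807]), 'grip_width': 0.08559340304012135}
```

View pics/a.png

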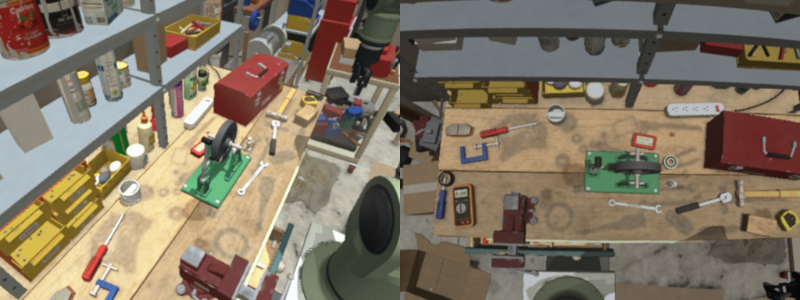

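```bash
python3 - <<'E'
from h import *
W=[];crops=[]
for n,(r0,c0) in {"scene":(140,220),"top":(160,220)}.items():
    im,d=bot.grab_frame(n);v,u=np.mgrid[:384,:512];m=d>0
    P=w(n,np.c_[u[m],v[m]],d[m]);C=im[m].astype(int)
    g=(C[:,1]>C[:,0]+30)&(C[:,1]>C[:,2]+15)&(abs(P[:,2]-.016)<.008)&(abs(P[:,0]-.5)<.15)&(abs(P[:,1]+.18)<.25)
    r=cv2.minAreaRect(P[g][:,:2].astype(np.float32)*1000);print(n,g.sum(),r)
    k=(P[:,2]>.165)&(P[:,2]<.225)&(P[:,1]<-.125)&(P[:,1]>-.31)&(abs(P[:,0]-.5)<.1)
    Q=P[k];print(k.sum(),Q.min(0),Q.max(0),cv2.fitLine(Q[:,:2].astype(np.float32),cv2.DIST_HUBER,0,.01,.01).ravel())
    r=cv2.minAreaRect(Q[:,:2].astype(np.float32)*1000);print(r)
    k=(P[:,2]>.22)&(P[:,2]<.26)&(abs(P[:,1]+.09)<.05)&(abs(P[:,0]-.5)<.05);print("handle",k.sum(),P[k].mean(0),P[k].min(0),P[k].max(0))
    crops.append(cv2.resize(im[r0:r0+100,c0:c0+133],(399,300),interpolation=cv2.INTER_CUBIC))
save("b",np.hstack(crops))
print(Ro.from_euler("xyz",bot.observe()["tool_rot"]).as_matrix().round(3))
E
```

```text
scene 2330 ((499.2579650878906, -179.6243133544922), (267.5458068847656, 146.97760009765625), 88.5300521850586)
515 [ 0.48649978 -0.27699612  0.16518154] [ 0.51488905 -0.14742545  0.21192386] [ 0.11313727  0.9935794   0.49535534 -0.20917898]
((499.2012939453125, -212.25222778320312), (130.47389221191406, 26.298982620239258), 87.38856506347656)
handle 131 [ 0.50073364 -0.08533637  0.2384684 ] [ 0.48751207 -0.09629408  0.22000561] [ 0.5176849  -0.07866843  0.24616477]
top 2503 ((500.5276184082031, -181.83822631835938), (263.4402160644531, 144.57745361328125), 88.79025268554688)
640 [ 0.48693767 -0.28425221  0.1650387 ] [ 0.51349677 -0.14875935  0.21159983] [ 0.02311866  0.99973273  0.4992     -0.21137135]
((500.2673034667969, -216.44525146484375), (135.4207763671875, 24.130369186401367), 88.74432373046875)
handle 124 [ 0.50236277 -0.08947959  0.24066955] [ 0.48840934 -0.09887147  0.23237061] [ 0.51736609 -0.07902575  0.24669588]
[[-0.     0.279 -0.96 ]
 [-0.    -0.96  -0.279]
 [-1.     0.     0.   ]]
```

View pics/b.png

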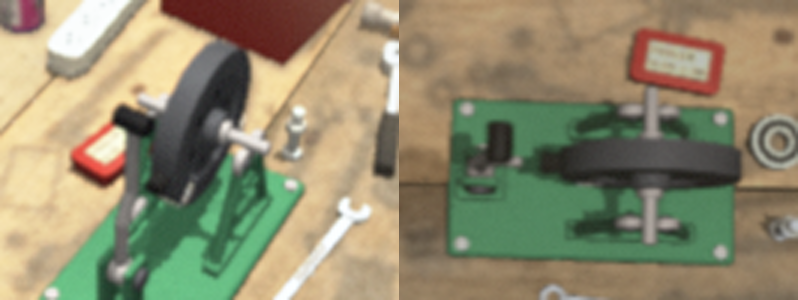

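```bash
cat >> h.py <<'E'
YAW=-0.023; AX=np.array([0.500,-0.214,0.135])
a=np.array([np.cos(YAW),np.sin(YAW),0]); b=np.array([-np.sin(YAW),np.cos(YAW),0]); up=np.array([0,0,1.])
def frame(phi):  # tool pointing inward from radial direction phi (clockwise from up seen from robot = toward -b)
    rad=np.cos(phi)*up-np.sin(phi)*b; x=-rad; return np.c_[x,a,np.cross(x,a)]
def row(p,R):
    o=bot.observe();R0=Ro.from_euler("xyz",o["tool_rot"]).as_matrix()
    s=R0.T@(np.array(p)-o["position"])/0.4; t=Ro.from_matrix(R0.T@R).as_rotvec()/(2*np.pi)
    print(dict(zip(["x","y","z","wx","wy","wz"],np.r_[s,t].round(4).tolist())))
def rimp(phi,r): # TCP with grasp point at radius r, angle phi
    return AX+ (r-0.019)*(-frame(phi)[:,0])
E
python3 - <<'E'
from h import *
row([.42,-.25,.36],frame(0)); row([.502,-.088,.30],frame(0))
E
```

```text
{'x': -0.3217, 'y': -0.6693, 'z': -0.8339, 'wx': -0.2013, 'wy': 0.0, 'wz': -0.0}
{'x': -0.1717, 'y': -1.001, 'z': -1.1438, 'wx': -0.2013, 'wy': 0.0, 'wz': -0.0}
```

Emit:
{"api": "servo_tool", "payload": {"targets": [{"x": -0.322, "y": -0.669, "z": -0.834, "wx": -0.2013}, {"x": -0.322, "y": -0.669, "z": -0.834, "wx": -0.2013}, {"x": -0.322, "y": -0.669, "z": -0.834, "wx": -0.2013}, {"x": -0.322, "y": -0.669, "z": -0.834, "wx": -0.2013}, {"x": -0.322, "y": -0.669, "z": -0.834, "wx": -0.2013}, {"x": -0.322, "y": -0.669, "z": -0.834, "wx": -0.2013}, {"x": -0.322, "y": -0.669, "z": -0.834, "wx": -0.2013}, {"x": -0.322, "y": -0.669, "z": -0.834, "wx": -0.2013}, {"x": -0.322, "y": -0.669, "z": -0.834, "wx": -0.2013}], "grip": 1}}

```text
$.targets[0]: bad value
```

```bash
python3 - <<'E'
from h import *
row([.502,-.088,.30],frame(0)); row([.502,-.088,.217],frame(0))
E
```

```text
{'x': -0.1717, 'y': -1.001, 'z': -1.1438, 'wx': -0.2013, 'wy': 0.0, 'wz': -0.0}
{'x': 0.0358, 'y': -1.001, 'z': -1.1438, 'wx': -0.2013, 'wy': 0.0, 'wz': -0.0}
```

Emit:
{"api": "servo_tool", "payload": {"targets": [{"x": -0.322, "y": -0.669, "z": -0.834, "wx": -0.2013, "wy": 0, "wz": 0}, {"x": -0.322, "y": -0.669, "z": -0.834, "wx": -0.2013, "wy": 0, "wz": 0}, {"x": -0.322, "y": -0.669, "z": -0.834, "wx": -0.2013, "wy": 0, "wz": 0}, {"x": -0.322, "y": -0.669, "z": -0.834, "wx": -0.2013, "wy": 0, "wz": 0}, {"x": -0.322, "y": -0.669, "z": -0.834, "wx": -0.2013, "wy": 0, "wz": 0}, {"x": -0.322, "y": -0.669, "z": -0.834, "wx": -0.2013, "wy": 0, "wz": 0}, {"x": -0.322, "y": -0.669, "z": -0.834, "wx": -0.2013, "wy": 0, "wz": 0}, {"x": -0.322, "y": -0.669, "z": -0.834, "wx": -0.2013, "wy": 0, "wz": 0}], "grip": 1}}

```text
clock: 1.7
position: [0.4223, -0.2468, 0.3615]
tool_rot: [1.42, 1.568, -0.166]
force: [-0.7, -0.5, -0.2]
grip_width: 0.0857
```

```bash
python3 - <<'E'
from h import *
row([.502,-.088,.29],frame(0)); row([.502,-.088,.217],frame(0))
E
```

```text
{'x': 0.1791, 'y': 0.1924, 'z': -0.4003, 'wx': 0.0011, 'wy': 0.0001, 'wz': -0.0004}
{'x': 0.3616, 'y': 0.1919, 'z': -0.4003, 'wx': 0.0011, 'wy': 0.0001, 'wz': -0.0004}
```

Emit:
{"api": "servo_tool", "payload": {"targets": [{"x": 0.18, "y": 0.192, "z": -0.4, "wx": 0.001, "wy": 0, "wz": 0}, {"x": 0.18, "y": 0.192, "z": -0.4, "wx": 0.001, "wy": 0, "wz": 0}, {"x": 0.18, "y": 0.192, "z": -0.4, "wx": 0.001, "wy": 0, "wz": 0}, {"x": 0.18, "y": 0.192, "z": -0.4, "wx": 0.001, "wy": 0, "wz": 0}, {"x": 0.18, "y": 0.192, "z": -0.4, "wx": 0.001, "wy": 0, "wz": 0}]}}

```text
clock: 2.33
position: [0.5017, -0.0886, 0.2894]
tool_rot: [1.259, 1.569, -0.334]
force: [-0.4, -0.0, 0.2]
grip_width: 0.0855
```

```bash
python3 - <<'E'
from h import *
c=bot.get_calibration("wrist");print(-np.array(c["R"]).T@c["t"],np.array(c["R"]).round(2).tolist())
im,d=bot.grab_frame("wrist");save("c",im);v,u=np.mgrid[:384,:512]
for t in["stop_handle","mark"]:
  for r in bot.trace("wrist",t)[:2]:
    m=r["mask"]&(d>0);P=w("wrist",np.c_[u[m],v[m]],d[m],c);print(t,r["confidence"],r["pixel"])
    if len(P): print(np.median(P,0),P.min(0),P.max(0)); Q=P[P[:,2]>.235]; print(len(Q), Q.min(0) if len(Q) else 0,Q.max(0) if len(Q) else 0)
row([.502,-.088,.217],frame(0))
E
```

```text
[ 0.50332458 -0.01105936  0.43308763] [[1.0, -0.02, 0.0], [-0.02, -0.95, 0.31], [-0.0, -0.31, -0.95]]
stop_handle 0.57 [251.5, 209.1]
[ 0.50287143 -0.08700695  0.24051269] [ 0.46963075 -0.20668252  0.01537317] [ 0.53588563 -0.06791882  0.24795883]
1126 [ 0.48771619 -0.1006617   0.23561799] [ 0.51782575 -0.08176595  0.24795883]
mark 0.81 [255.3, 286.3]
[ 0.50111648 -0.20012722  0.18557803] [ 4.19439813e-01 -4.41784916e-01 -3.12727036e-04] [ 0.59164062 -0.07982303  0.36501231]
9 [ 0.50050257 -0.08093098  0.36390711] [ 0.50556772 -0.07982303  0.36501231]
{'x': 0.1825, 'y': 0.0004, 'z': -0.0044, 'wx': -0.0003, 'wy': 0.0002, 'wz': -0.0005}
```

View pics/c.png

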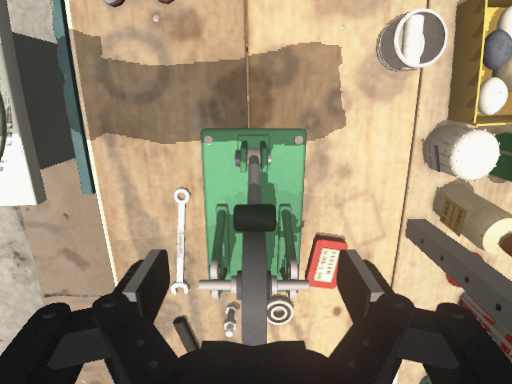

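Emit:
{"api": "servo_tool", "payload": {"targets": [{"x": 0.09, "y": 0.003, "z": 0.005, "wx": 0, "wy": 0, "wz": 0}, {"x": 0.181, "y": 0.003, "z": 0.005, "wx": 0, "wy": 0, "wz": 0}, {"x": 0.181, "y": 0.003, "z": 0.005, "wx": 0, "wy": 0, "wz": 0}]}}

```text
clock: 2.85
position: [0.5017, -0.0928, 0.2164]
tool_rot: [-0.373, 1.57, -1.97]
force: [-0.4, -0.8, 0.6]
grip_width: 0.0854
```

Emit:
{"api": "servo_tool", "payload": {"targets": [{"x": 0, "y": 0, "z": 0, "wx": 0, "wy": 0, "wz": 0}, {"x": 0, "y": 0, "z": 0, "wx": 0, "wy": 0, "wz": 0}, {"x": 0, "y": 0, "z": 0, "wx": 0, "wy": 0, "wz": 0}, {"x": 0, "y": 0, "z": 0, "wx": 0, "wy": 0, "wz": 0}, {"x": 0, "y": 0, "z": 0, "wx": 0, "wy": 0, "wz": 0}, {"x": 0, "y": 0, "z": 0, "wx": 0, "wy": 0, "wz": 0}], "grip": -1, "squeeze": 30}}

```text
clock: 3.6
position: [0.5028, -0.0929, 0.2175]
tool_rot: [1.095, 1.568, -0.502]
force: [3.9, -1.4, 7.2]
grip_width: 0.0292
```

```bash
python3 - <<'E'
from h import *
o=bot.observe();print(o["clock"],o["grip_width"],o["force"])
H=o["position"]+np.array([0,0,.019]);print(H)
# pivot 161 mm away, z=.075
dy=np.sqrt(.161**2-(H[2]-.075)**2) if H[2]<.236 else 0.018
py=H[1]+.018; t0=-.112
for L in[.15,.3,.45,.6,.75,.9,1.0]:
    p=o["position"]+b*(.161*(np.sin(t0+L)-np.sin(t0)))+up*.161*(np.cos(t0+L)-np.cos(t0))
    row(p,frame(0))
E
```

```text
3.6 0.02916996000156826 [ 3.90308969 -1.4095263   7.2316286 ]
[ 0.50278279 -0.09291612  0.23648598]
{'x': -0.0023, 'y': -0.0002, 'z': -0.0603, 'wx': -0.0005, 'wy': 0.0002, 'wz': -0.0004}
{'x': 0.0044, 'y': -0.0004, 'z': -0.1202, 'wx': -0.0005, 'wy': 0.0002, 'wz': -0.0004}
{'x': 0.02, 'y': -0.0006, 'z': -0.1785, 'wx': -0.0005, 'wy': 0.0002, 'wz': -0.0004}
{'x': 0.0442, 'y': -0.0008, 'z': -0.2338, 'wx': -0.0005, 'wy': 0.0002, 'wz': -0.0004}
{'x': 0.0763, 'y': -0.0011, 'z': -0.2848, 'wx': -0.0005, 'wy': 0.0002, 'wz': -0.0004}
{'x': 0.1157, 'y': -0.0013, 'z': -0.3305, 'wx': -0.0005, 'wy': 0.0002, 'wz': -0.0004}
{'x': 0.1456, 'y': -0.0015, 'z': -0.3574, 'wx': -0.0005, 'wy': 0.0002, 'wz': -0.0004}
```

Emit:
{"api": "servo_tool", "payload": {"targets": [{"x": -0.001, "y": 0, "z": -0.03, "wx": 0, "wy": 0, "wz": 0}, {"x": -0.002, "y": 0, "z": -0.06, "wx": 0, "wy": 0, "wz": 0}, {"x": 0.004, "y": 0, "z": -0.12, "wx": 0, "wy": 0, "wz": 0}, {"x": 0.02, "y": -0.001, "z": -0.178, "wx": 0, "wy": 0, "wz": 0}, {"x": 0.044, "y": -0.001, "z": -0.234, "wx": 0, "wy": 0, "wz": 0}, {"x": 0.076, "y": -0.001, "z": -0.285, "wx": 0, "wy": 0, "wz": 0}, {"x": 0.116, "y": -0.001, "z": -0.33, "wx": 0, "wy": 0, "wz": 0}, {"x": 0.146, "y": -0.001, "z": -0.357, "wx": 0, "wy": 0, "wz": 0}, {"x": 0.146, "y": -0.001, "z": -0.357, "wx": 0, "wy": 0, "wz": 0}]}}

```text
clock: 4.72
position: [0.5061, 0.0508, 0.1587]
tool_rot: [1.307, 1.569, -0.289]
force: [-1.5, 5.7, 1.4]
grip_width: 0.0293
```

```bash
python3 - <<'E'
from h import *
o=bot.observe();print(o["clock"],o["grip_width"],o["force"],o["position"])
ims=[]
for n,(r0,c0) in {"scene":(130,210),"top":(160,200),}.items():
    im,d=bot.grab_frame(n);ims.append(cv2.resize(im[r0:r0+100,c0:c0+133],(399,300),interpolation=cv2.INTER_CUBIC))
save("d",np.hstack(ims))
E
```

```text
4.725 0.029259784334467687 [-1.46123054  5.70536398  1.43416331] [0.50608355 0.05081404 0.15866515]
```

View pics/d.png

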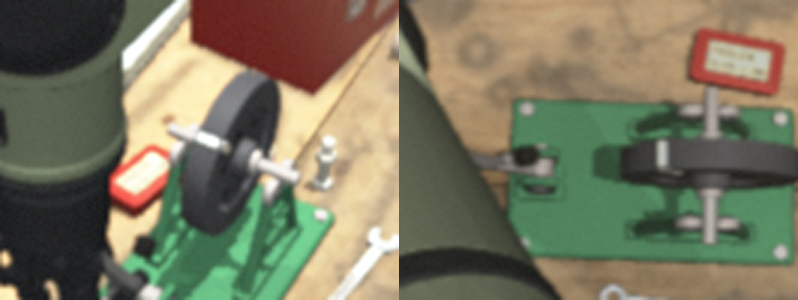

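Emit:
{"api": "servo_tool", "payload": {"targets": [{"x": 0, "y": 0, "z": 0, "wx": 0, "wy": 0, "wz": 0}, {"x": 0, "y": 0, "z": 0, "wx": 0, "wy": 0, "wz": 0}, {"x": 0, "y": 0, "z": 0, "wx": 0, "wy": 0, "wz": 0}, {"x": -0.15, "y": 0, "z": 0, "wx": 0, "wy": 0, "wz": 0}, {"x": -0.3, "y": 0, "z": 0, "wx": 0, "wy": 0, "wz": 0}, {"x": -0.43, "y": 0, "z": 0, "wx": 0, "wy": 0, "wz": 0}, {"x": -0.43, "y": -0.01, "z": 0.2, "wx": 0, "wy": 0, "wz": 0}, {"x": -0.43, "y": -0.02, "z": 0.4, "wx": 0, "wy": 0, "wz": 0}, {"x": -0.43, "y": -0.02, "z": 0.5, "wx": 0, "wy": 0, "wz": 0}], "grip": 1}}

```text
clock: 5.95
position: [0.4927, -0.1388, 0.3317]
tool_rot: [1.275, 1.568, -0.321]
force: [1.7, 0.4, -0.5]
grip_width: 0.0855
```

```bash
cat >> h.py <<'E'
def marks(names=("scene","top","wrist"),pic=None):
    ims=[];out={}
    for n in names:
        c=bot.get_calibration(n);im,d=bot.grab_frame(n);v,u=np.mgrid[:384,:512];m=d>0
        P=w(n,np.c_[u[m],v[m]],d[m],c);Q=P-AX;L=np.c_[Q@a,Q@b,Q[:,2]];C=im[m].astype(int)
        r=np.hypot(L[:,1],L[:,2]);k=(r>.048)&(r<.082)&(abs(L[:,0])<.017)&(C.min(1)>130)&(np.ptp(C,axis=1)<45)
        if n=="wrist": k&=np.linalg.norm(P-bot.observe()["position"],axis=1)>.03
        if k.sum()>2:
            th=np.arctan2(-L[k,1],L[k,2]); md=np.angle(np.exp(1j*th).mean()); g=abs(np.angle(np.exp(1j*(th-md))))<.15
            out[n]=(int(k.sum()),int(g.sum()),round(float(md),3),round(float(np.median(th[g]))if g.any() else 9,3),L[k].mean(0).round(3).tolist())
        ims.append(im)
    print(round(bot.observe()["clock"],2),out)
    if pic: save(pic,cv2.resize(np.hstack(ims),(800,600*len(ims)//(len(ims)*3)) if 0 else (800,int(800*384/512/len(ims)))))
E
python3 - <<'E'
from h import *
o=bot.observe();print(o["grip_width"],o["force"],o["position"]); marks(pic="e")
E
```

```text
0.08553482407499156 [ 1.66862239  0.36731191 -0.45164347] [ 0.49272765 -0.13878008  0.33173339]
6.1 {'scene': (43, 35, -0.05, -0.012, [0.001, 0.004, 0.073]), 'wrist': (165, 165, 0.041, 0.039, [0.0, -0.003, 0.077])}
```

View pics/e.png

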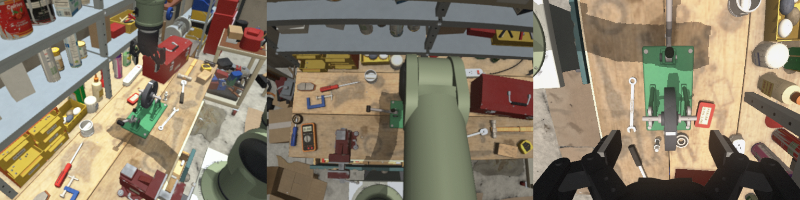

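Emit:
{"api": "servo_tool", "payload": {"targets": [{"x": 0, "y": 0.018, "z": 0, "wx": 0, "wy": 0, "wz": 0}, {"x": 0, "y": 0.018, "z": 0, "wx": 0, "wy": 0, "wz": 0}, {"x": 0, "y": 0.018, "z": 0, "wx": 0, "wy": 0, "wz": 0}, {"x": 0, "y": 0.018, "z": 0, "wx": 0, "wy": 0, "wz": 0}, {"x": 0, "y": 0.018, "z": 0, "wx": 0, "wy": 0, "wz": 0}, {"x": 0, "y": 0.018, "z": 0, "wx": 0, "wy": 0, "wz": 0}, {"x": 0, "y": 0.018, "z": 0, "wx": 0, "wy": 0, "wz": 0}, {"x": 0, "y": 0.018, "z": 0, "wx": 0, "wy": 0, "wz": 0}]}}

```text
clock: 7.1
position: [0.4997, -0.1402, 0.3311]
tool_rot: [1.054, 1.569, -0.548]
force: [0.1, -0.6, 0.8]
grip_width: 0.0852
```

```bash
python3 - <<'E'
from h import *
marks(("scene","wrist"));marks(("scene","wrist"));marks(("scene","wrist"))
# axle refine from wrist depth: top of rim circle fit
c=bot.get_calibration("wrist");im,d=bot.grab_frame("wrist");v,u=np.mgrid[:384,:512];m=d>0
P=w("wrist",np.c_[u[m],v[m]],d[m],c);Q=P-AX;L=np.c_[Q@a,Q@b,Q[:,2]]
k=(abs(L[:,0])<.009)&(L[:,2]>.03)&(L[:,2]<.085)&(abs(L[:,1])<.075);A=L[k]
s=np.linalg.lstsq(np.c_[2*A[:,1:],np.ones(len(A))],(A[:,1:]**2).sum(1),rcond=None)[0];print("circle",s[:2],np.sqrt(s[2]+s[0]**2+s[1]**2))
k=(abs(L[:,0])<.03)&(L[:,2]>.05)&(L[:,2]<.085)&(abs(L[:,1])<.06);print("x",L[k,0].min(),L[k,0].max(),k.sum())
E
```

```text
7.2 {'scene': (44, 32, -0.033, -0.002, [0.001, 0.002, 0.074]), 'wrist': (166, 166, 0.057, 0.057, [0.001, -0.004, 0.077])}
7.3 {'scene': (43, 33, -0.039, 0.016, [0.001, 0.003, 0.074]), 'wrist': (166, 166, 0.057, 0.056, [0.001, -0.004, 0.077])}
7.4 {'scene': (43, 34, -0.02, 0.012, [0.001, 0.001, 0.074]), 'wrist': (168, 168, 0.058, 0.056, [0.001, -0.004, 0.077])}
circle [-0.00493582  0.00245894] 0.07362302948081363
x -0.01259203853646829 0.013266283725718081 2148
```

```bash
sed -i 's/-0.214,0.135/-0.217,0.135/' h.py; python3 - <<'E'
from h import *
for ph,r in[(-.8,.16),(-.8,.13),(-.8,.066)]: row(rimp(ph,r),frame(ph))
print(bot.observe()["qpos"].round(2))
E
```

```text
{'x': 0.2447, 'y': 0.0041, 'z': -0.0612, 'wx': -0.0013, 'wy': -0.1272, 'wz': 0.0003}
{'x': 0.297, 'y': 0.0045, 'z': -0.0075, 'wx': -0.0013, 'wy': -0.1272, 'wz': 0.0003}
{'x': 0.4085, 'y': 0.0052, 'z': 0.1072, 'wx': -0.0013, 'wy': -0.1272, 'wz': 0.0003}
[ 0.57  0.29 -0.52  1.73  0.15  1.17 -0.02]
```

Emit:
{"api": "servo_tool", "payload": {"targets": [{"x": 0.08, "y": 0.004, "z": -0.061, "wx": 0, "wy": -0.04, "wz": 0}, {"x": 0.16, "y": 0.004, "z": -0.061, "wx": 0, "wy": -0.08, "wz": 0}, {"x": 0.245, "y": 0.004, "z": -0.061, "wx": 0, "wy": -0.127, "wz": 0}, {"x": 0.245, "y": 0.004, "z": -0.061, "wx": 0, "wy": -0.127, "wz": 0}, {"x": 0.245, "y": 0.004, "z": -0.061, "wx": 0, "wy": -0.127, "wz": 0}, {"x": 0.245, "y": 0.004, "z": -0.061, "wx": 0, "wy": -0.127, "wz": 0}]}}

```text
clock: 8.2
position: [0.5024, -0.1148, 0.2322]
tool_rot: [-0.0, 0.772, -1.6]
force: [-0.3, 0.4, 0.7]
grip_width: 0.0854
```

```bash
python3 - <<'E'
from h import *
print(bot.observe()["qpos"].round(2)); row(rimp(-.8,.16),frame(-.8)); row(rimp(-.8,.067),frame(-.8)); marks(pic="f")
E
```

```text
[-0.06  0.52 -0.38  1.94  0.91  1.33 -0.98]
{'x': 0.0001, 'y': 0.0, 'z': 0.0036, 'wx': -0.0006, 'wy': -0.0002, 'wz': 0.0007}
{'x': 0.2326, 'y': 0.001, 'z': 0.0039, 'wx': -0.0006, 'wy': -0.0002, 'wz': 0.0007}
8.35 {'scene': (94, 49, -0.141, -0.101, [0.001, 0.01, 0.073]), 'top': (35, 35, 0.002, -0.009, [0.0, -0.0, 0.074]), 'wrist': (867, 454, -0.365, -0.398, [0.0, 0.026, 0.069])}
```

View pics/f.png

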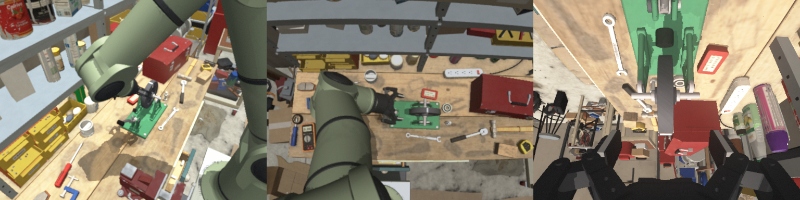

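Emit:
{"api": "servo_tool", "payload": {"targets": [{"x": 0.12, "y": 0.001, "z": 0.004, "wx": 0, "wy": 0, "wz": 0}, {"x": 0.23, "y": 0.001, "z": 0.004, "wx": 0, "wy": 0, "wz": 0}, {"x": 0.23, "y": 0.001, "z": 0.004, "wx": 0, "wy": 0, "wz": 0}, {"x": 0.23, "y": 0.001, "z": 0.004, "wx": 0, "wy": 0, "wz": 0}]}}

```text
clock: 8.85
position: [0.5009, -0.1837, 0.1711]
tool_rot: [0.005, 0.774, -1.601]
force: [-0.6, 0.5, 0.1]
grip_width: 0.0856
```

Emit:
{"api": "servo_tool", "payload": {"targets": [{"x": 0, "y": 0, "z": 0, "wx": 0, "wy": 0, "wz": 0}, {"x": 0, "y": 0, "z": 0, "wx": 0, "wy": 0, "wz": 0}, {"x": 0, "y": 0, "z": 0, "wx": 0, "wy": 0, "wz": 0}, {"x": 0, "y": 0, "z": 0, "wx": 0, "wy": 0, "wz": 0}, {"x": 0, "y": 0, "z": 0, "wx": 0, "wy": 0, "wz": 0}, {"x": 0, "y": 0, "z": 0, "wx": 0, "wy": 0, "wz": 0}], "grip": -1, "squeeze": 30}}

```text
clock: 9.6
position: [0.5008, -0.1833, 0.1713]
tool_rot: [0.005, 0.774, -1.601]
force: [-4.0, 4.7, 5.8]
grip_width: 0.0233
```

```bash
cat >> h.py <<'E'
def arc(phis): # rigid rotation about axle from the measured pose, holding its current radius
    o=bot.observe();R0=Ro.from_euler("xyz",o["tool_rot"]).as_matrix();v=o["position"]-AX
    ph0=np.arctan2(-v@b,v[2]);print("phi0",ph0.round(3),"r",np.hypot(v@b,v[2]).round(4),"tilt",np.arctan2(R0[:,0]@b,-R0[2,0]).round(3))
    for p in phis:
        D=Ro.from_rotvec(a*(p-ph0)).as_matrix(); row(AX+D@v,D@R0)
E
python3 - <<'E'
from h import *
o=bot.observe();print(o["grip_width"],o["force"])
arc([-.75,-.6,-.4,-.2,0,.2,.4,.6,.8,.9])
E
```

```text
0.023300607090657097 [-4.01272751  4.67849546  5.80909012]
phi0 -0.748 r 0.0496 tilt -0.797
{'x': -0.0, 'y': -0.0, 'z': -0.0003, 'wx': 0.0, 'wy': -0.0004, 'wz': 0.0}
{'x': 0.0022, 'y': 0.0002, 'z': 0.0182, 'wx': -0.0001, 'wy': 0.0235, 'wz': -0.0002}
{'x': 0.0095, 'y': 0.0004, 'z': 0.0418, 'wx': -0.0003, 'wy': 0.0554, 'wz': -0.0005}
{'x': 0.0213, 'y': 0.0007, 'z': 0.0636, 'wx': -0.0004, 'wy': 0.0872, 'wz': -0.0008}
{'x': 0.0371, 'y': 0.001, 'z': 0.0825, 'wx': -0.0006, 'wy': 0.119, 'wz': -0.0011}
{'x': 0.0565, 'y': 0.0012, 'z': 0.098, 'wx': -0.0007, 'wy': 0.1508, 'wz': -0.0014}
{'x': 0.0785, 'y': 0.0014, 'z': 0.1093, 'wx': -0.0009, 'wy': 0.1827, 'wz': -0.0017}
{'x': 0.1023, 'y': 0.0016, 'z': 0.116, 'wx': -0.001, 'wy': 0.2145, 'wz': -0.002}
{'x': 0.1269, 'y': 0.0017, 'z': 0.1178, 'wx': -0.0012, 'wy': 0.2463, 'wz': -0.0023}
{'x': 0.1393, 'y': 0.0018, 'z': 0.1169, 'wx': -0.0013, 'wy': 0.2622, 'wz': -0.0025}
```

Emit:
{"api": "servo_tool", "payload": {"targets": [{"x": 0.002, "y": 0, "z": 0.018, "wx": 0, "wy": 0.0235, "wz": 0}, {"x": 0.0055, "y": 0, "z": 0.03, "wx": 0, "wy": 0.039, "wz": 0}, {"x": 0.0095, "y": 0, "z": 0.042, "wx": 0, "wy": 0.055, "wz": 0}, {"x": 0.015, "y": 0, "z": 0.053, "wx": 0, "wy": 0.071, "wz": 0}, {"x": 0.0213, "y": 0.001, "z": 0.0636, "wx": 0, "wy": 0.087, "wz": -0.001}, {"x": 0.029, "y": 0.001, "z": 0.0735, "wx": 0, "wy": 0.103, "wz": -0.001}, {"x": 0.037, "y": 0.001, "z": 0.0825, "wx": 0, "wy": 0.119, "wz": -0.001}, {"x": 0.0465, "y": 0.001, "z": 0.0905, "wx": 0, "wy": 0.135, "wz": -0.001}, {"x": 0.0565, "y": 0.001, "z": 0.098, "wx": 0, "wy": 0.151, "wz": -0.001}, {"x": 0.0675, "y": 0.001, "z": 0.104, "wx": 0, "wy": 0.167, "wz": -0.001}, {"x": 0.0785, "y": 0.001, "z": 0.109, "wx": -0.001, "wy": 0.183, "wz": -0.0015}, {"x": 0.0785, "y": 0.001, "z": 0.109, "wx": -0.001, "wy": 0.183, "wz": -0.0015}]}}

```text
clock: 11.1
position: [0.4997, -0.2378, 0.1803]
tool_rot: [-3.125, 1.215, 1.554]
force: [-1.4, -3.6, 9.6]
grip_width: 0.0236
```

```bash
python3 - <<'E'
from h import *
o=bot.observe();print(o["grip_width"],o["force"],o["qpos"].round(2))
arc([.4,.6,.8,.9,1.0]); marks(("top",))
E
```

```text
0.023597905874996654 [-1.35005339 -3.61664933  9.61388342] [ 0.99  0.67 -0.71  1.68  0.09  1.05  0.29]
phi0 0.43 r 0.0499 tilt 0.356
{'x': -0.0002, 'y': -0.0, 'z': -0.0037, 'wx': 0.0, 'wy': -0.0047, 'wz': 0.0001}
{'x': 0.0034, 'y': 0.0002, 'z': 0.0209, 'wx': -0.0001, 'wy': 0.0271, 'wz': -0.0003}
{'x': 0.0117, 'y': 0.0005, 'z': 0.0444, 'wx': -0.0001, 'wy': 0.0589, 'wz': -0.0006}
{'x': 0.0177, 'y': 0.0006, 'z': 0.0554, 'wx': -0.0002, 'wy': 0.0748, 'wz': -0.0008}
{'x': 0.0246, 'y': 0.0008, 'z': 0.0657, 'wx': -0.0002, 'wy': 0.0908, 'wz': -0.001}
11.15 {}
```

Emit:
{"api": "servo_tool", "payload": {"targets": [{"x": 0.001, "y": 0, "z": 0.01, "wx": 0, "wy": 0.0135, "wz": 0}, {"x": 0.0034, "y": 0, "z": 0.021, "wx": 0, "wy": 0.027, "wz": 0}, {"x": 0.007, "y": 0, "z": 0.0325, "wx": 0, "wy": 0.043, "wz": 0}, {"x": 0.0117, "y": 0, "z": 0.0444, "wx": 0, "wy": 0.059, "wz": 0}, {"x": 0.0177, "y": 0, "z": 0.0554, "wx": 0, "wy": 0.075, "wz": -0.001}, {"x": 0.0246, "y": 0.001, "z": 0.0657, "wx": 0, "wy": 0.091, "wz": -0.001}, {"x": 0.0246, "y": 0.001, "z": 0.0657, "wx": 0, "wy": 0.091, "wz": -0.001}]}}

```text
clock: 12.02
position: [0.4992, -0.2594, 0.1612]
tool_rot: [-3.127, 0.641, 1.55]
force: [-1.6, -3.2, 6.3]
grip_width: 0.0232
```

```bash
sed -i 's/-0.217,0.135/-0.219,0.135/' h.py; python3 - <<'E'
from h import *
o=bot.observe();print(o["grip_width"],o["force"],o["qpos"].round(2))
arc([.8]); marks(pic="g")
v=o["position"]-AX; ph=np.arctan2(-v@b,v[2]); R0=Ro.from_euler("xyz",o["tool_rot"]).as_matrix()
row(o["position"]-R0[:,0]*.11,R0)
E
```

```text
0.023224696271728695 [-1.62629553 -3.18698629  6.32604378] [ 1.17  1.03 -0.79  1.41 -0.14  1.39  0.52]
phi0 0.997 r 0.0482 tilt 0.93
{'x': 0.0008, 'y': -0.0003, 'z': -0.0236, 'wx': 0.0001, 'wy': -0.0313, 'wz': 0.0004}
12.18 {'scene': (43, 2, 0.464, 0.534, [-0.003, -0.025, 0.053]), 'top': (21, 21, 0.819, 0.826, [-0.012, -0.051, 0.047]), 'wrist': (282, 0, 1.059, 9, [-0.001, -0.061, 0.035])}
{'x': -0.2748, 'y': -0.0003, 'z': 0.003, 'wx': 0.0002, 'wy': 0.0008, 'wz': 0.0002}
```

View pics/g.png

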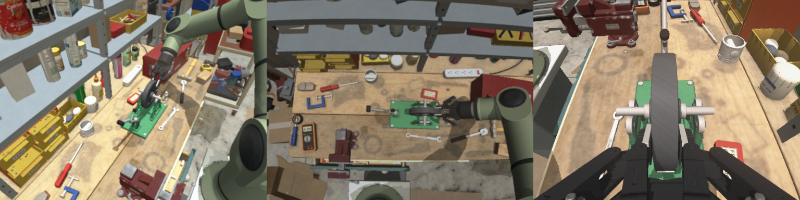

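Emit:
{"api": "servo_tool", "payload": {"targets": [{"x": 0, "y": 0, "z": 0, "wx": 0, "wy": 0, "wz": 0}, {"x": 0, "y": 0, "z": 0, "wx": 0, "wy": 0, "wz": 0}, {"x": 0, "y": 0, "z": 0, "wx": 0, "wy": 0, "wz": 0}, {"x": -0.1, "y": 0, "z": 0, "wx": 0, "wy": 0, "wz": 0}, {"x": -0.2, "y": 0, "z": 0, "wx": 0, "wy": 0, "wz": 0}, {"x": -0.3, "y": 0, "z": 0, "wx": 0, "wy": 0, "wz": 0}, {"x": -0.3, "y": 0, "z": 0, "wx": 0, "wy": 0, "wz": 0}], "grip": 1}}

```text
clock: 13.05
position: [0.4976, -0.3571, 0.2351]
tool_rot: [-3.13, 0.648, 1.547]
force: [0.2, -0.0, -1.0]
grip_width: 0.0853
```

```bash
python3 - <<'E'
from h import *
o=bot.observe();print(o["grip_width"],o["force"])
marks()
row(rimp(.6,.21),frame(.6));row(rimp(0,.21),frame(0))
E
```

```text
0.08532783565750816 [ 0.1567679  -0.00988258 -0.95204315]
13.2 {'scene': (25, 4, 0.083, 0.061, [0.002, -0.003, 0.062]), 'top': (18, 18, 0.617, 0.614, [0.001, -0.043, 0.06]), 'wrist': (259, 259, 0.615, 0.617, [0.0, -0.044, 0.062])}
{'x': -0.0343, 'y': -0.0029, 'z': -0.159, 'wx': -0.0017, 'wy': -0.0519, 'wz': 0.0009}
{'x': 0.1311, 'y': -0.0049, 'z': -0.3877, 'wx': -0.0014, 'wy': -0.1474, 'wz': 0.0014}
```

Emit:
{"api": "servo_tool", "payload": {"targets": [{"x": -0.034, "y": -0.003, "z": -0.159, "wx": -0.001, "wy": -0.052, "wz": 0.001}, {"x": -0.034, "y": -0.003, "z": -0.159, "wx": -0.001, "wy": -0.052, "wz": 0.001}, {"x": 0.131, "y": -0.005, "z": -0.388, "wx": -0.001, "wy": -0.147, "wz": 0.001}, {"x": 0.131, "y": -0.005, "z": -0.388, "wx": -0.001, "wy": -0.147, "wz": 0.001}, {"x": 0.131, "y": -0.005, "z": -0.388, "wx": -0.001, "wy": -0.147, "wz": 0.001}, {"x": 0.131, "y": -0.005, "z": -0.388, "wx": -0.001, "wy": -0.147, "wz": 0.001}, {"x": 0.131, "y": -0.005, "z": -0.388, "wx": -0.001, "wy": -0.147, "wz": 0.001}, {"x": 0.131, "y": -0.005, "z": -0.388, "wx": -0.001, "wy": -0.147, "wz": 0.001}, {"x": 0.131, "y": -0.005, "z": -0.388, "wx": -0.001, "wy": -0.147, "wz": 0.001}, {"x": 0.131, "y": -0.005, "z": -0.388, "wx": -0.001, "wy": -0.147, "wz": 0.001}, {"x": 0.131, "y": -0.005, "z": -0.388, "wx": -0.001, "wy": -0.147, "wz": 0.001}]}}

```text
clock: 14.58
position: [0.4999, -0.2192, 0.3259]
tool_rot: [-2.304, 1.566, 2.384]
force: [-0.1, 0.2, -0.0]
grip_width: 0.0852
```

```bash
python3 - <<'E'
from h import *
marks();marks(("wrist","scene"))
c=bot.get_calibration("wrist");im,d=bot.grab_frame("wrist");v,u=np.mgrid[:384,:512];m=d>0
P=w("wrist",np.c_[u[m],v[m]],d[m],c);Q=P-AX;L=np.c_[Q@a,Q@b,Q[:,2]]
k=(abs(L[:,0])<.009)&(L[:,2]>.03)&(L[:,2]<.085)&(abs(L[:,1])<.075);A=L[k]
s=np.linalg.lstsq(np.c_[2*A[:,1:],np.ones(len(A))],(A[:,1:]**2).sum(1),rcond=None)[0];print("circle",s[:2],np.sqrt(s[2]+s[0]**2+s[1]**2))
save("i",im)
row(rimp(0,.21),frame(0))
row(rimp(.8,.21),frame(.8));row(rimp(.8,.16),frame(.8))
E
```

```text
14.72 {'scene': (28, 15, 0.281, 0.391, [-0.0, -0.018, 0.065]), 'wrist': (144, 144, 0.486, 0.478, [0.0, -0.036, 0.068])}
14.82 {'wrist': (144, 144, 0.485, 0.478, [0.0, -0.036, 0.068]), 'scene': (28, 11, 0.275, 0.389, [-0.0, -0.018, 0.066])}
circle [-0.00051789  0.00110042] 0.07500503566520773
{'x': 0.0003, 'y': 0.0, 'z': 0.0002, 'wx': -0.0002, 'wy': -0.0004, 'wz': 0.0005}
{'x': 0.1443, 'y': 0.0009, 'z': 0.3431, 'wx': -0.0004, 'wy': 0.1269, 'wz': 0.0004}
{'x': 0.2316, 'y': 0.001, 'z': 0.2536, 'wx': -0.0004, 'wy': 0.1269, 'wz': 0.0004}
```

View pics/i.png

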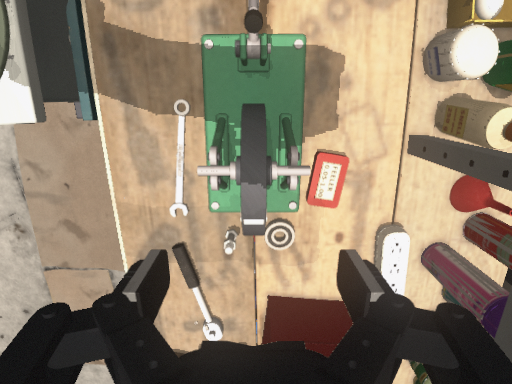

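Emit:
{"api": "servo_tool", "payload": {"targets": [{"x": 0.05, "y": 0.001, "z": 0.15, "wx": 0, "wy": 0.04, "wz": 0}, {"x": 0.144, "y": 0.001, "z": 0.3, "wx": 0, "wy": 0.08, "wz": 0}, {"x": 0.144, "y": 0.001, "z": 0.343, "wx": 0, "wy": 0.127, "wz": 0}, {"x": 0.144, "y": 0.001, "z": 0.343, "wx": 0, "wy": 0.127, "wz": 0}, {"x": 0.232, "y": 0.001, "z": 0.254, "wx": 0, "wy": 0.127, "wz": 0}, {"x": 0.232, "y": 0.001, "z": 0.254, "wx": 0, "wy": 0.127, "wz": 0}, {"x": 0.232, "y": 0.001, "z": 0.254, "wx": 0, "wy": 0.127, "wz": 0}]}}

```text
clock: 15.75
position: [0.4979, -0.3206, 0.2336]
tool_rot: [-3.138, 0.771, 1.549]
force: [0.3, 0.3, 1.3]
grip_width: 0.0854
```

```bash
sed -i 's/-0.219,0.135/-0.2195,0.135/' h.py; python3 - <<'E'
from h import *
row(rimp(.8,.16),frame(.8));row(rimp(.8,.067),frame(.8)); print(bot.observe()["position"])
E
```

```text
{'x': 0.0007, 'y': -0.0006, 'z': 0.0007, 'wx': -0.0004, 'wy': 0.0001, 'wz': 0.0002}
{'x': 0.2332, 'y': -0.0003, 'z': 0.0006, 'wx': -0.0004, 'wy': 0.0001, 'wz': 0.0002}
[ 0.49791045 -0.32062146  0.23363372]
```

Emit:
{"api": "servo_tool", "payload": {"targets": [{"x": 0.12, "y": 0, "z": 0.001, "wx": 0, "wy": 0, "wz": 0}, {"x": 0.233, "y": 0, "z": 0.001, "wx": 0, "wy": 0, "wz": 0}, {"x": 0.233, "y": 0, "z": 0.001, "wx": 0, "wy": 0, "wz": 0}, {"x": 0.233, "y": 0, "z": 0.001, "wx": 0, "wy": 0, "wz": 0}]}}

```text
clock: 16.25
position: [0.5, -0.2553, 0.1695]
tool_rot: [-3.14, 0.773, 1.547]
force: [0.6, -0.4, -0.3]
grip_width: 0.0853
```

Emit:
{"api": "servo_tool", "payload": {"targets": [{"x": 0, "y": 0, "z": 0, "wx": 0, "wy": 0, "wz": 0}, {"x": 0, "y": 0, "z": 0, "wx": 0, "wy": 0, "wz": 0}, {"x": 0, "y": 0, "z": 0, "wx": 0, "wy": 0, "wz": 0}, {"x": 0, "y": 0, "z": 0, "wx": 0, "wy": 0, "wz": 0}, {"x": 0, "y": 0, "z": 0, "wx": 0, "wy": 0, "wz": 0}], "grip": -1}}

```text
clock: 16.88
position: [0.4994, -0.2557, 0.1697]
tool_rot: [-3.139, 0.773, 1.548]
force: [-6.6, -3.0, 5.1]
grip_width: 0.0234
```

```bash
python3 - <<'E'
from h import *
o=bot.observe();print(o["grip_width"],o["force"])
arc([.6,.4,.2,0,-.2,-.4,-.6,-.8,-1.0])
E
```

```text
0.023387303313929506 [-6.60047972 -2.96889019  5.12526646]
phi0 0.807 r 0.0501 tilt 0.797
{'x': 0.0024, 'y': -0.0001, 'z': -0.0258, 'wx': 0.0, 'wy': -0.033, 'wz': 0.0001}
{'x': 0.0098, 'y': -0.0001, 'z': -0.0497, 'wx': 0.0, 'wy': -0.0648, 'wz': 0.0002}
{'x': 0.0217, 'y': -0.0002, 'z': -0.0717, 'wx': 0.0, 'wy': -0.0966, 'wz': 0.0002}
{'x': 0.0378, 'y': -0.0002, 'z': -0.0909, 'wx': 0.0001, 'wy': -0.1285, 'wz': 0.0003}
{'x': 0.0573, 'y': -0.0003, 'z': -0.1065, 'wx': 0.0001, 'wy': -0.1603, 'wz': 0.0004}
{'x': 0.0796, 'y': -0.0003, 'z': -0.1179, 'wx': 0.0001, 'wy': -0.1921, 'wz': 0.0005}
{'x': 0.1037, 'y': -0.0003, 'z': -0.1246, 'wx': 0.0001, 'wy': -0.2239, 'wz': 0.0006}
{'x': 0.1286, 'y': -0.0003, 'z': -0.1265, 'wx': 0.0001, 'wy': -0.2558, 'wz': 0.0007}
{'x': 0.1534, 'y': -0.0003, 'z': -0.1233, 'wx': 0.0001, 'wy': -0.2876, 'wz': 0.0007}
```

Emit:
{"api": "servo_tool", "payload": {"targets": [{"x": 0.0006, "y": 0, "z": -0.013, "wx": 0, "wy": -0.0165, "wz": 0}, {"x": 0.0024, "y": 0, "z": -0.0258, "wx": 0, "wy": -0.033, "wz": 0}, {"x": 0.0056, "y": 0, "z": -0.038, "wx": 0, "wy": -0.049, "wz": 0}, {"x": 0.0098, "y": 0, "z": -0.0497, "wx": 0, "wy": -0.065, "wz": 0}, {"x": 0.0152, "y": 0, "z": -0.061, "wx": 0, "wy": -0.081, "wz": 0}, {"x": 0.0217, "y": 0, "z": -0.0717, "wx": 0, "wy": -0.0966, "wz": 0}, {"x": 0.0293, "y": 0, "z": -0.0817, "wx": 0, "wy": -0.1125, "wz": 0}, {"x": 0.0378, "y": 0, "z": -0.0909, "wx": 0, "wy": -0.1285, "wz": 0}, {"x": 0.047, "y": 0, "z": -0.0992, "wx": 0, "wy": -0.1444, "wz": 0}, {"x": 0.0573, "y": 0, "z": -0.1065, "wx": 0, "wy": -0.1603, "wz": 0}, {"x": 0.0682, "y": 0, "z": -0.1127, "wx": 0, "wy": -0.1762, "wz": 0}, {"x": 0.0796, "y": 0, "z": -0.1179, "wx": 0, "wy": -0.192, "wz": 0}]}}

```text
clock: 18.38
position: [0.5006, -0.2, 0.1835]
tool_rot: [-0.001, 1.156, -1.597]
force: [-18.3, 6.3, 24.5]
grip_width: 0.0232
```

```bash
python3 - <<'E'
from h import *
o=bot.observe();print(o["grip_width"],o["force"],o["qpos"].round(2))
arc([-.5,-.6,-.7,-.8,-.9,-1.0])
E
```

```text
0.023212610632648387 [-18.32347947   6.30136576  24.49397353] [ 0.29  0.46 -0.36  1.96  0.74  0.93 -0.57]
phi0 -0.382 r 0.0523 tilt -0.415
{'x': 0.0004, 'y': -0.0, 'z': -0.0154, 'wx': 0.0, 'wy': -0.0188, 'wz': 0.0}
{'x': 0.0022, 'y': -0.0001, 'z': -0.0284, 'wx': 0.0, 'wy': -0.0347, 'wz': 0.0001}
{'x': 0.0052, 'y': -0.0001, 'z': -0.0411, 'wx': 0.0001, 'wy': -0.0506, 'wz': 0.0001}
{'x': 0.0095, 'y': -0.0001, 'z': -0.0534, 'wx': 0.0001, 'wy': -0.0665, 'wz': 0.0001}
{'x': 0.015, 'y': -0.0001, 'z': -0.0653, 'wx': 0.0001, 'wy': -0.0824, 'wz': 0.0002}
{'x': 0.0217, 'y': -0.0001, 'z': -0.0765, 'wx': 0.0001, 'wy': -0.0983, 'wz': 0.0002}
```

Emit:
{"api": "servo_tool", "payload": {"targets": [{"x": -0.004, "y": -0.002, "z": -0.0154, "wx": 0, "wy": -0.0188, "wz": 0}, {"x": -0.002, "y": -0.003, "z": -0.0284, "wx": 0, "wy": -0.0347, "wz": 0}, {"x": 0.001, "y": -0.003, "z": -0.041, "wx": 0, "wy": -0.0506, "wz": 0}, {"x": 0.0055, "y": -0.003, "z": -0.0534, "wx": 0, "wy": -0.0665, "wz": 0}, {"x": 0.011, "y": -0.003, "z": -0.0653, "wx": 0, "wy": -0.0824, "wz": 0}, {"x": 0.0177, "y": -0.003, "z": -0.0765, "wx": 0, "wy": -0.0983, "wz": 0}, {"x": 0.0177, "y": -0.003, "z": -0.0765, "wx": 0, "wy": -0.0983, "wz": 0}]}}

```text
clock: 19.25
position: [0.5011, -0.173, 0.1642]
tool_rot: [-0.001, 0.536, -1.593]
force: [1.4, 9.3, 10.4]
grip_width: 0.0231
```

```bash
python3 - <<'E'
from h import *
o=bot.observe();print(o["clock"],o["grip_width"],o["force"],o["qpos"].round(2)); arc([-1])
E
```

```text
19.25 0.02312531534610989 [ 1.41123646  9.26518745 10.38932661] [-0.18  0.72 -0.2   2.01  1.11  1.32 -1.21]
phi0 -1.01 r 0.0549 tilt -1.035
{'x': 0.0, 'y': -0.0, 'z': 0.0014, 'wx': 0.0, 'wy': 0.0016, 'wz': 0.0}
```

Release and withdraw.

Emit:
{"api": "servo_tool", "payload": {"targets": [{"x": 0, "y": 0, "z": 0, "wx": 0, "wy": 0, "wz": 0}, {"x": 0, "y": 0, "z": 0, "wx": 0, "wy": 0, "wz": 0}, {"x": 0, "y": 0, "z": 0, "wx": 0, "wy": 0, "wz": 0}, {"x": -0.1, "y": 0, "z": 0, "wx": 0, "wy": 0, "wz": 0}, {"x": -0.2, "y": 0, "z": 0, "wx": 0, "wy": 0, "wz": 0}, {"x": -0.28, "y": 0, "z": 0, "wx": 0, "wy": 0, "wz": 0}, {"x": -0.28, "y": 0, "z": 0, "wx": 0, "wy": 0, "wz": 0}], "grip": 1}}

```text
clock: 20.12
position: [0.5039, -0.075, 0.2221]
tool_rot: [0.001, 0.538, -1.59]
force: [0.3, -0.6, -0.9]
grip_width: 0.0854
```

```bash
python3 - <<'E'
from h import *
marks(("top","wrist"))
row(rimp(-.6,.23),frame(-.6));row(rimp(0,.21),frame(0))
E
```

```text
20.23 {'top': (33, 33, -0.228, -0.23, [0.002, 0.017, 0.072]), 'wrist': (636, 352, -0.505, -0.529, [-0.0, 0.036, 0.066])}
{'x': -0.0624, 'y': 0.0001, 'z': 0.218, 'wx': 0.0002, 'wy': 0.0692, 'wz': -0.0001}
{'x': 0.1721, 'y': -0.0003, 'z': 0.4064, 'wx': 0.0002, 'wy': 0.1647, 'wz': 0.0}
```

Emit:
{"api": "servo_tool", "payload": {"targets": [{"x": -0.062, "y": 0, "z": 0.218, "wx": 0, "wy": 0.069, "wz": 0}, {"x": -0.062, "y": 0, "z": 0.218, "wx": 0, "wy": 0.069, "wz": 0}, {"x": -0.062, "y": 0, "z": 0.218, "wx": 0, "wy": 0.069, "wz": 0}, {"x": 0.172, "y": 0, "z": 0.406, "wx": 0, "wy": 0.165, "wz": 0}, {"x": 0.172, "y": 0, "z": 0.406, "wx": 0, "wy": 0.165, "wz": 0}, {"x": 0.172, "y": 0, "z": 0.406, "wx": 0, "wy": 0.165, "wz": 0}, {"x": 0.172, "y": 0, "z": 0.406, "wx": 0, "wy": 0.165, "wz": 0}, {"x": 0.172, "y": 0, "z": 0.406, "wx": 0, "wy": 0.165, "wz": 0}, {"x": 0.172, "y": 0, "z": 0.406, "wx": 0, "wy": 0.165, "wz": 0}, {"x": 0.172, "y": 0, "z": 0.406, "wx": 0, "wy": 0.165, "wz": 0}, {"x": 0.172, "y": 0, "z": 0.406, "wx": 0, "wy": 0.165, "wz": 0}, {"x": 0.172, "y": 0, "z": 0.406, "wx": 0, "wy": 0.165, "wz": 0}]}}

```text
clock: 21.72
position: [0.5003, -0.2189, 0.3259]
tool_rot: [-2.643, 1.569, 2.049]
force: [-0.6, -0.1, 0.1]
grip_width: 0.0854
```

Emit:
{"api": "servo_tool", "payload": {"targets": [{"x": 0, "y": 0, "z": 0, "wx": 0, "wy": 0, "wz": 0}, {"x": 0, "y": 0, "z": 0, "wx": 0, "wy": 0, "wz": 0}, {"x": 0, "y": 0, "z": 0, "wx": 0, "wy": 0, "wz": 0}, {"x": 0, "y": 0, "z": 0, "wx": 0, "wy": 0, "wz": 0}]}}

```text
clock: 22.22
position: [0.5002, -0.2189, 0.3259]
tool_rot: [-2.607, 1.569, 2.085]
force: [-0.3, 0.4, 0.8]
grip_width: 0.085
```

```bash
python3 - <<'E'
from h import *
marks(("wrist","scene"));marks(("wrist","scene"))
row(rimp(0,.21),frame(0))
for ph in(0,-.2,-.3): row(rimp(ph,.07),frame(ph))
E
```

```text
22.32 {'wrist': (208, 208, -0.019, -0.019, [0.0, 0.001, 0.077]), 'scene': (41, 33, -0.072, -0.065, [0.001, 0.005, 0.073])}
22.43 {'wrist': (201, 201, -0.022, -0.02, [-0.0, 0.002, 0.077]), 'scene': (40, 33, -0.082, -0.051, [0.0, 0.006, 0.074])}
{'x': -0.0002, 'y': -0.0005, 'z': 0.0014, 'wx': 0.0003, 'wy': -0.0002, 'wz': 0.0001}
{'x': 0.3498, 'y': -0.0002, 'z': 0.002, 'wx': 0.0003, 'wy': -0.0002, 'wz': 0.0001}
{'x': 0.3524, 'y': -0.0002, 'z': -0.0234, 'wx': 0.0003, 'wy': -0.0321, 'wz': 0.0001}
{'x': 0.3556, 'y': -0.0001, 'z': -0.0357, 'wx': 0.0003, 'wy': -0.048, 'wz': 0.0001}
```

```bash
python3 - <<'E'
from h import *
for r in (.15,.07): row(rimp(-.4,r),frame(-.4))
E
```

```text
{'x': 0.1759, 'y': -0.0001, 'z': -0.1258, 'wx': 0.0004, 'wy': -0.0639, 'wz': 0.0001}
{'x': 0.3599, 'y': -0.0001, 'z': -0.0477, 'wx': 0.0004, 'wy': -0.0639, 'wz': 0.0001}
```

Emit:
{"api": "servo_tool", "payload": {"targets": [{"x": 0.09, "y": 0, "z": -0.126, "wx": 0, "wy": -0.032, "wz": 0}, {"x": 0.176, "y": 0, "z": -0.126, "wx": 0, "wy": -0.064, "wz": 0}, {"x": 0.176, "y": 0, "z": -0.126, "wx": 0, "wy": -0.064, "wz": 0}, {"x": 0.176, "y": 0, "z": -0.126, "wx": 0, "wy": -0.064, "wz": 0}, {"x": 0.27, "y": 0, "z": -0.087, "wx": 0, "wy": -0.064, "wz": 0}, {"x": 0.36, "y": 0, "z": -0.048, "wx": 0, "wy": -0.064, "wz": 0}, {"x": 0.36, "y": 0, "z": -0.048, "wx": 0, "wy": -0.064, "wz": 0}, {"x": 0.36, "y": 0, "z": -0.048, "wx": 0, "wy": -0.064, "wz": 0}]}}

```text
clock: 23.42
position: [0.5012, -0.1996, 0.1835]
tool_rot: [0.002, 1.171, -1.591]
force: [1.2, 0.7, 0.4]
grip_width: 0.0852
```

Emit:
{"api": "servo_tool", "payload": {"targets": [{"x": 0, "y": 0, "z": 0, "wx": 0, "wy": 0, "wz": 0}, {"x": 0, "y": 0, "z": 0, "wx": 0, "wy": 0, "wz": 0}, {"x": 0, "y": 0, "z": 0, "wx": 0, "wy": 0, "wz": 0}, {"x": 0, "y": 0, "z": 0, "wx": 0, "wy": 0, "wz": 0}, {"x": 0, "y": 0, "z": 0, "wx": 0, "wy": 0, "wz": 0}, {"x": 0, "y": 0, "z": 0, "wx": 0, "wy": 0, "wz": 0}], "grip": -1, "squeeze": 30}}

```text
clock: 24.18
position: [0.5006, -0.1995, 0.1837]
tool_rot: [-0.0, 1.171, -1.594]
force: [-6.8, 3.9, 9.8]
grip_width: 0.0235
```

```bash
python3 - <<'E'
from h import *
o=bot.observe();print(o["grip_width"],o["force"])
v=o["position"]-AX;ph=np.arctan2(-v@b,v[2]); arc([ph+.065,ph+.13,ph+.19,ph+.253]); marks(("top","scene"))
E
```

```text
0.02350371603015893 [-6.79614047  3.873312    9.80263455]
phi0 -0.389 r 0.0527 tilt -0.4
{'x': 0.0004, 'y': -0.0, 'z': 0.0085, 'wx': 0.0, 'wy': 0.0103, 'wz': 0.0}
{'x': 0.0013, 'y': -0.0, 'z': 0.0171, 'wx': 0.0, 'wy': 0.0207, 'wz': 0.0}
{'x': 0.0026, 'y': -0.0, 'z': 0.0248, 'wx': 0.0, 'wy': 0.0302, 'wz': 0.0}
{'x': 0.0046, 'y': -0.0, 'z': 0.0329, 'wx': 0.0, 'wy': 0.0403, 'wz': 0.0}
24.27 {'top': (33, 33, -0.032, -0.042, [-0.0, 0.002, 0.074]), 'scene': (3, 3, -0.746, -0.761, [0.011, 0.052, 0.056])}
```

Emit:
{"api": "servo_tool", "payload": {"targets": [{"x": 0.0004, "y": 0, "z": 0.0085, "wx": 0, "wy": 0.0103, "wz": 0}, {"x": 0.0013, "y": 0, "z": 0.017, "wx": 0, "wy": 0.0207, "wz": 0}, {"x": 0.0026, "y": 0, "z": 0.0248, "wx": 0, "wy": 0.03, "wz": 0}, {"x": 0.0046, "y": 0, "z": 0.033, "wx": 0, "wy": 0.0403, "wz": 0}, {"x": 0.0046, "y": 0, "z": 0.033, "wx": 0, "wy": 0.0403, "wz": 0}, {"x": 0.0046, "y": 0, "z": 0.033, "wx": 0, "wy": 0.0403, "wz": 0}]}}

```text
clock: 25.02
position: [0.5002, -0.2125, 0.1868]
tool_rot: [-0.004, 1.422, -1.597]
force: [5.1, -4.6, -13.8]
grip_width: 0.0231
```

```bash
python3 - <<'E'
from h import *
o=bot.observe();print(o["grip_width"],o["force"]);arc([-.136]); marks()
im,d=bot.grab_frame("wrist");im2,_=bot.grab_frame("top");save("j",np.hstack([cv2.resize(im,(400,300)),cv2.resize(im2[160:260,200:333],(400,300))]))
E
```

```text
0.02308661943462935 [  5.11785405  -4.58848083 -13.77837234]
phi0 -0.134 r 0.0523 tilt -0.149
{'x': -0.0, 'y': 0.0, 'z': -0.0003, 'wx': 0.0, 'wy': -0.0003, 'wz': -0.0}
25.18 {'scene': (4, 1, -0.55, -0.683, [0.011, 0.037, 0.06]), 'wrist': (359, 359, 0.227, 0.221, [0.0, -0.017, 0.074])}
```

View pics/j.png

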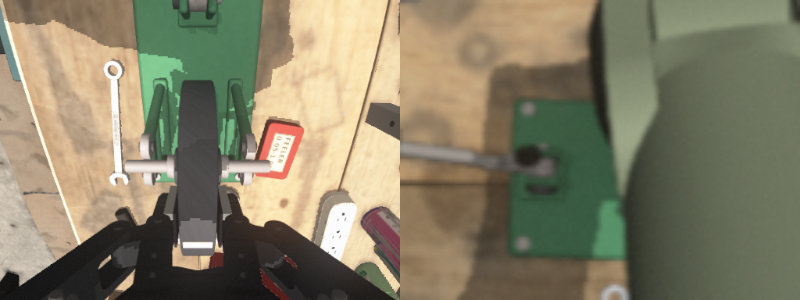

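```bash
python3 -c "
from workcell import bot
print(bot.job_done())"
```

```text
the job is handed in; nothing more can be done
None
```

I found the heavy side and handed the job in at about 25 s, with the gripper holding the wheel by its rim and the heavy side straight down.

- **Stop arm:** I swung it out by its handle to about 57°. It stayed there and shows clear of the wheel in the last picture.
- **Finding the heavy side:**
  - When the stop arm came off, the wheel rolled clockwise by itself and stopped with the mark at about -0.02 rad.
  - I then turned it by hand about 1.7 rad clockwise; it rolled back and stopped at +0.485 rad.
  - Turned about 1.8 rad the other way, it stopped at -0.02 rad, matching the first rest.
  - The half-way point is +0.23 rad, so the drag offset is about 0.25 rad, inside the stated 0.2 to 0.4.
- **Final hold:** I gripped the rim near the top and turned the wheel to that point. The wrist camera's last reading put the mark at 0.227 rad, within about 0.01 rad of the target. The gripper was closed on the rim with the jaws 23 mm apart.

**Disagreements and limits**
- The scene camera was blocked in the final pose, so it gave no usable reading, and the top camera could not see the mark. The final angle therefore rests on the wrist camera alone.
- My first estimate of the axle's sideways position was about 5 mm off. I corrected it from a circle fit before the half-way calculation.
- The wrist force reached about 31 N during the second turn, and I eased it off then. It was about 15 N at the end.
- I saw no bench items moved, but I did not measure that separately.

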